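Clamp the tube stock in the triple coupler

ROBOT

A 7-joint arm with a two-finger parallel gripper is mounted at the origin on the work surface. World frame = base frame: x ahead of the robot, y to its left, z up, the work surface at z = 0. Lengths are in m, angles in rad, forces in N, time in s.
With the tool pointing down it reaches from about 0.425 to 0.95 m from the base axis. Payload 4.7 kg.
Tool frame: the origin (TCP) lies between the finger pads; the fingertips stand 25 mm ahead of it and the grasp point (between the pads) lies 6 mm ahead of it; z points along the fingers, y is the line along which they close (so a half turn about z gives the same grasp; the last joint's range is limited). The gripper opens to 85 mm and grips with 20 to 120 N. Pads are 22 mm wide; open, the fingers measure 114 mm over their backs; the gripper's body (76 mm by 85 mm) begins 54 mm behind the grasp point. The pads swing forward as they close: fully open they stand 13 mm farther back than shut.
Start: joints at [-1.362, 0.469, -0.049, 1.532, 0.024, 1.141, -0.082], TCP at [0.159, 0.656, 0.256] pointing down, gripper open.
Joint ranges: [-2.59, 2.59], [-0.33, 1.99], [-1.39, 1.29], [0.1, 2.45], [-1.04, 4.18], [0.21, 1.99], [-2.66, 2.66]. Speed limits (rad/s): [2.57, 2.57, 3.14, 3.14, 3.14, 3.14, 3.14].

INTERFACE

Orientations are given as a 3x3 rotation matrix whose columns are the frame's x, y, z axes.
In Python, from rig import * gives the robot as it stands. Calls block until the motion is done:
- movep(position, orientation): joint-space move of the TCP to a pose.
- move_l(position, attitude=None, feed=0.15, until_force=None): straight line of the TCP; attitude=None keeps the orientation; feed is the mean speed in m/s. With until_force (N) it stops when the force on the tool has changed by that much, and returns True; else False.
- move_joints(angles): joint-space move.
- command_gripper(opening, newtons=None): finger opening in m; newtons is the grip in N (None keeps the last); returns when the fingers have stopped.
- sleep(seconds).
- inverse_kinematics(position, orientation): joint angles nearest the present ones, or None.
- sense(): the state.
- camera(name): name is "scene" or "top" or "wrist"; returns (picture, depth): 400x640x3 uint8, red, green, blue; 400x640 float32, m along the optical axis (not along the pixel's ray), 0 where there is no reading.
- camera_params(name): a dict with "K" (3x3 intrinsics, pixels), "position" and "rotation" of the camera in the world; the wrist camera has in their place "tool_from_camera" (4x4, takes a point from camera to tool coordinates, whose origin is the TCP and whose axes are the flange's). Camera axes: x right, y down, z forward; pixel columns grow to the right and rows downward; lengths in m; the calibration is good to about 2 mm. The wrist camera is an equidistant fisheye: a pixel r from the principal point sees the ray r / f radians off the axis. A picture is of the moment at which its call begins: read the wrist's pose just before it. camera_params takes no time and is no camera call.
A pose or a line that the arm cannot do raises Unreachable and nothing moves.
- finish_job(): hands the job in; it is judged then, once.
The state is a dict: "time_s": time; "joint_pos": joint angles; "qd": joint speeds; "joint_efforts": joint torques, N m; "position": TCP position; "tcp_rot": TCP orientation; "wrist_force": force on the tool from outside, world axes, zero at the start; "ft_torque": the same for the moment, N m; "finger_gap": finger opening in m; "gripper_force": force on a finger pad.
Only numpy, scipy, OpenCV 4.12 (cv2) and the standard library are available. Lean on these libraries where they do the work, as an engineer would, in place of code of your own. Each camera call takes 0.05 s, during which the arm holds its last target. There are 200 camera calls.

TASK

Use the thin blade tool to lever up the lid of the parts box and open it, and lay every tube that is in it squarely and centred into the cradles of the triple coupler, one to a cradle. Only when they all lie there, swing the blue hinged half over them until it is fully closed, and after that swing the bolt upright into its slot. Shut the box lid, leave the blade tool lying on its blue mat, and do not disturb the flask, mug and spool.

Things in the scene. Friction and masses are not known exactly. Their poses are not given: they have to be found in the camera images.
- partsbox: pale wooden parts box, fixed to the bench, 250 (own x) x 135 (own y) mm, 51 mm high with its lid. Origin at the centre of its underside; own +y points from the lid's free front edge to the hinge (back) side; the front faces the middle of the bench. Floor 5 mm thick, walls 6 mm. The front wall is only 36 mm high and ends 9.5 mm below the lid's underside (45.5 mm up): a gap along the whole front into which only a thin blade fits.
- lid (a joint): dark wooden lid of the box, plate 141 x 250 x 5 mm without a handle; hinged along the back. Angle in rad: 0 shut, 1.57 upright, 1.85 fully open (leaning back). A stiff hinge: it stays at any angle where it is left and takes about 2 N at its front edge to move. Its front edge overhangs the box front by 6 mm.
- lid_hinge (a point): middle of the lid's hinge line, fixed on the box at own (0, 67.5, 45.5) mm; the lid's underside passes through it. Axes as the box's. The hinge line runs along own x.
- lid_front (a point): middle of the lid's front edge, on its underside, 141 mm from the hinge line; moves with the lid.
- saddle: grey steel triple tube saddle (lower half of the coupler), fixed to the bench, 60 (own x) x 222 (own y) mm. Origin at the centre of its underside. Three open V cradles, 50 mm wide along own x, hold tubes parallel to own x at own y = +49, -5 and -59 mm; a seated tube's axis is 50 mm above the bench. The block between the cradles is 30 mm high. Hinge of the upper half at own y = +105, swing bolt at own y = -101 mm.
- cradle1 (a point): centre of a seated tube in the cradle nearest the hinge (own y +49 mm, 50 mm up)
- cradle2 (a point): the same for the middle cradle (own y -5 mm)
- cradle3 (a point): the same for the cradle nearest the swing bolt (own y -59 mm)
- half (a joint): blue hinged upper half of the coupler, a bar 50 mm wide and 218 mm long with three arches that fit over the tubes; hinged about an axis parallel to own x of the saddle. Angle in rad: 0 closed over the tubes, 1.57 standing upright, 1.85 fully open. It stays up while upright; below about 1.1 rad it sinks shut by itself. It ends in a fork with a 14 mm slot open to the end. It swings from the hinge (saddle's own +y) towards own -y.
- saddle_hinge (a point): middle of the half's hinge axis, fixed on the saddle at own (0, 105, 50) mm
- half_end (a point): on the outer (top when closed) face of the half, 190 mm from the hinge, just before the fork: a place to push; the outer face is 10 mm from the hinge plane here
- bolt (a joint): swing bolt, 8 mm rod with a round 22 mm brass nut (43 to 57 mm from its pivot) and a 14 mm brass end above it, 72 mm long; pivots about an axis parallel to own x of the saddle. Angle in rad: 0 upright, standing in the fork's slot with the nut over the fork (its stop is at -0.03); at 1.25 it leans fully outwards (towards the saddle's own -y). A stiff pivot: it stays where it is left; about 2 N at the nut moves it.
- bolt_pivot (a point): the bolt's pivot, fixed on the saddle at own (0, -101, 20) mm
- bolt_top (a point): the upper end of the bolt, 72 mm from its pivot
- toolmat: thin dark blue mat, 210 (own x) x 100 (own y) x 3 mm, fixed to the bench; origin at the centre of its underside. The blade tool's place.
- blade_grip (a point): blade tool: wooden handle 100 x 18 x 20 mm and flat steel blade 85 x 16 x 2.5 mm, 185 mm long in all, 80 g, lying on the mat. This point is on its long axis, near its centre of mass, 10 mm above the underside; own x points along the tool to the blade's tip, own z up. The handle reaches from 60 mm behind to 40 mm ahead of this point.
- blade_tip (a point): tip of the blade, 125 mm ahead of point blade_grip, half-way through the blade's thickness (10 mm above the tool's underside)
- tube1_mid (a point): centre of the bright aluminium tube, if there is one: 26 mm diameter, 102 mm long along own x, with a black plug 34 mm square and 10 mm long at each end (it lies on the plugs, centre 17 mm above what it lies on), 120 g. Starts inside the parts box, lying across it from front to back.
- tube2_mid (a point): centre of the dark steel tube, if there is one: 26 mm diameter, 102 mm long along own x, with a black plug 34 mm square and 10 mm long at each end (it lies on the plugs, centre 17 mm above what it lies on), 120 g. Starts inside the parts box, lying across it from front to back.
- tube3_mid (a point): centre of the copper-coloured tube, if there is one: 26 mm diameter, 102 mm long along own x, with a black plug 34 mm square and 10 mm long at each end (it lies on the plugs, centre 17 mm above what it lies on), 120 g. Starts inside the parts box, lying across it from front to back.
- flask: bystander: steel flask, 64 mm diameter, 200 mm tall, beyond the work; origin at the centre of its underside
- mug: bystander: white mug, 80 mm diameter, 85 mm tall; origin at the centre of its underside
- spool: bystander: blue thread spool, 48 mm diameter, 55 mm tall; origin at the centre of its underside
Not all that is in view belongs to the job. Leave any orange or red look-alike of the saddle alone.

How it is judged:
On the way, in this order (a step that is already met when the one before it is completed fails the run):
1. the lid is levered up by the blade tool (contact force between blade and lid above 0.3 N and value of joint lid above 0.15 rad), for 0.1 s.
2. every tube lies in a cradle, the hinged half still open (z of tube1_mid in the frame of saddle between 0.046 and 0.054 m and x of tube1_mid in the frame of saddle between -0.013 and 0.013 m and y of tube1_mid in the frame of saddle between -0.07 and 0.06 m and angle between the x axis of each of tube1_mid, tube2_mid, tube3_mid and the x axis of saddle, either way round below 0.1 rad and z of tube2_mid in the frame of saddle between 0.046 and 0.054 m and x of tube2_mid in the frame of saddle between -0.013 and 0.013 m and y of tube2_mid in the frame of saddle between -0.07 and 0.06 m and z of tube3_mid in the frame of saddle between 0.046 and 0.054 m and x of tube3_mid in the frame of saddle between -0.013 and 0.013 m and y of tube3_mid in the frame of saddle between -0.07 and 0.06 m and value of joint half above 0.8 rad), for 0.2 s.
3. the half is closed over the tubes while the bolt still leans out (z of tube1_mid in the frame of saddle between 0.046 and 0.054 m and x of tube1_mid in the frame of saddle between -0.013 and 0.013 m and y of tube1_mid in the frame of saddle between -0.07 and 0.06 m and angle between the x axis of each of tube1_mid, tube2_mid, tube3_mid and the x axis of saddle, either way round below 0.1 rad and z of tube2_mid in the frame of saddle between 0.046 and 0.054 m and x of tube2_mid in the frame of saddle between -0.013 and 0.013 m and y of tube2_mid in the frame of saddle between -0.07 and 0.06 m and z of tube3_mid in the frame of saddle between 0.046 and 0.054 m and x of tube3_mid in the frame of saddle between -0.013 and 0.013 m and y of tube3_mid in the frame of saddle between -0.07 and 0.06 m and value of joint half below 0.06 rad and value of joint bolt above 0.4 rad), for 0.2 s.
4. the bolt stands upright in the slot (value of joint half below 0.06 rad and value of joint bolt below 0.1 rad), for 0.2 s.
At the end, for the whole second after the job is handed in: Every tube seated in a cradle (height within 4 mm, centred within 13 mm lengthwise, parallel within 0.1 rad), half closed (under 0.06 rad), bolt upright (under 0.10 rad), lid shut (under 0.06 rad), blade tool at rest with its grip point over the mat (all of step 4 and z of tube1_mid in the frame of saddle between 0.046 and 0.054 m and x of tube1_mid in the frame of saddle between -0.013 and 0.013 m and y of tube1_mid in the frame of saddle between -0.07 and 0.06 m and angle between the x axis of each of tube1_mid, tube2_mid, tube3_mid and the x axis of saddle, either way round below 0.1 rad and z of tube2_mid in the frame of saddle between 0.046 and 0.054 m and x of tube2_mid in the frame of saddle between -0.013 and 0.013 m and y of tube2_mid in the frame of saddle between -0.07 and 0.06 m and z of tube3_mid in the frame of saddle between 0.046 and 0.054 m and x of tube3_mid in the frame of saddle between -0.013 and 0.013 m and y of tube3_mid in the frame of saddle between -0.07 and 0.06 m and value of joint lid below 0.06 rad and x of blade_grip in the frame of toolmat between -0.09 and 0.09 m and y of blade_grip in the frame of toolmat between -0.05 and 0.05 m and height (world z) of blade_grip below 0.02 m and linear speed of blade below 0.02 m/s); the robot touches nothing.
It fails at once if the flask is moved more than 3 cm or tipped (distance of flask from where it was at the start of the episode above 0.03 m or angle between flask's own z axis and vertical above 0.5 rad).
It fails at once if the mug is moved more than 3 cm or tipped (distance of mug from where it was at the start of the episode above 0.03 m or angle between mug's own z axis and vertical above 0.5 rad).
It fails at once if the spool is moved more than 3 cm or tipped (distance of spool from where it was at the start of the episode above 0.03 m or angle between spool's own z axis and vertical above 0.5 rad).
Of tube1, tube2, tube3 only 2 to 3 are there at a start; the rules pass over those that are not, and their reading is None.
At some moment in a run one of blade may be knocked a few centimetres aside while the robot is not near it.
Once in a run the grip may slacken for a moment while it holds something.
It also fails if it takes over 210 s, if anything falls off the work surface, if the arm or the gripper's body presses on something with over 40 N, if the wrist force passes 120 N, or if a joint passes its speed limit or range.

## Working session

There is one attempt and no reset: what is moved stays moved. The work goes in short steps, each a Python script; the robot and the scene stay as the last script left them, time stands still between calls to the robot, and variables do not carry over. Pictures are saved under pics/ and viewed, at most 17 in all, crops included, and the job is handed in when it is done.

```bash
mkdir -p pics; ls
python3 - <<'E'
from rig import *
import cv2, numpy as np
for n in ["scene","top"]:
    p,d=camera(n); cv2.imwrite(f"pics/{n}0.png",p[:,:,::-1]); np.savez(f"{n}0.npz",p=p,d=d)
    c=camera_params(n); print(n,c["K"],c["position"],c["rotation"])
print(camera_params("wrist"))
s=sense();print(s["time_s"],s["tcp_rot"],s["position"])
E
```

```text
pics
scene [[411.2911337    0.         326.30630333]
 [  0.         411.2911337  195.87294418]
 [  0.           0.           1.        ]] [ 0.90989971 -0.58223911  1.07090094] [[ 0.76231232  0.53941379 -0.35764884]
 [ 0.64712997 -0.62661423  0.434255  ]
 [ 0.01013529 -0.56248322 -0.82674658]]
top [[396.36041287   0.         315.52069081]
 [  0.         396.36041287 195.79649706]
 [  0.           0.           1.        ]] [ 0.39748744 -0.06693839  1.3817959 ] [[ 0.02273222 -0.99739667  0.06843338]
 [-0.99972408 -0.02227338  0.00746054]
 [-0.00591687 -0.06858409 -0.99762779]]
{'K': array([[309.70691629,   0.        , 318.5345397 ],
       [  0.        , 309.70691629, 201.30871605],
       [  0.        ,   0.        ,   1.        ]]), 'tool_from_camera': array([[-1.55316728e-03, -9.51641862e-01, -3.07205718e-01,
         7.88090427e-02],
       [ 9.99998727e-01, -1.36603624e-03, -8.24164460e-04,
         6.39964148e-04],
       [ 3.64655259e-04, -3.07206607e-01,  9.51642773e-01,
        -1.16508927e-01],
       [ 0.00000000e+00,  0.00000000e+00,  0.00000000e+00,
         1.00000000e+00]])}
0.1 [[-9.71863222e-01  2.35545633e-01 -3.64996601e-04]
 [ 2.35545911e-01  9.71861758e-01 -1.68743226e-03]
 [-4.27410609e-05 -1.72592681e-03 -9.99998510e-01]] [0.15888137 0.65555067 0.25536587]
```

View pics/top0.png

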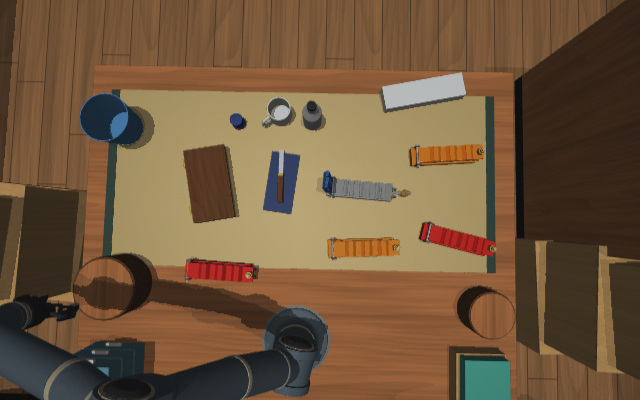

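View pics/scene0.png

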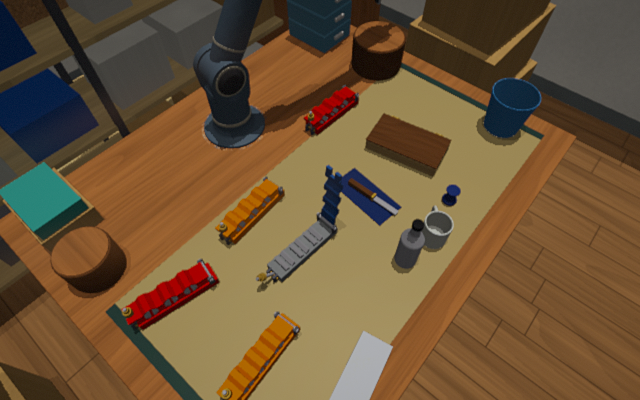

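```bash
cat > h.py <<'E'
import numpy as np, cv2
from rig import *
def ray(n,uv,z):
    c=camera_params(n); uv=np.atleast_2d(uv).astype(float)
    d=np.c_[uv,np.ones(len(uv))]@np.linalg.inv(c["K"]).T@np.array(c["rotation"]).T
    p=np.array(c["position"]); return p+d*((z-p[2])/d[:,2])[:,None]
def cloud(n,d):
    c=camera_params(n); v,u=np.indices(d.shape)
    q=np.stack([u,v,np.ones_like(u)],-1)@np.linalg.inv(c["K"]).T*d[...,None]
    return q@np.array(c["rotation"]).T+np.array(c["position"])
def rect(xy):
    (c,(w,h),a)=cv2.minAreaRect((np.array(xy)*1000).astype(np.float32))
    a=np.radians(a)
    if w<h: w,h,a=h,w,a+np.pi/2
    a=(a+np.pi/2)%np.pi-np.pi/2
    return np.array(c)/1000,w,h,a   # long-axis angle
def big(m):
    n,l,s,_=cv2.connectedComponentsWithStats(m.astype(np.uint8)); return l==1+np.argmax(s[1:,4])
E
python3 - <<'E'
from h import *
for n in ["top","scene"]:
    z=np.load(n+"0.npz"); p,d=z["p"],z["d"]; P=cloud(n,d); hsv=cv2.cvtColor(p,cv2.COLOR_RGB2HSV); H,S,V=[hsv[...,i].astype(int) for i in range(3)]
    X,Y,Z=P[...,0],P[...,1],P[...,2]
    def near(x,y,r): return np.hypot(X-x,Y-y)<r
    b=ray(n,[[210,183]],.05)[0] if n=="top" else None
    if n=="top":
        bx=ray(n,[[210,183]],.05)[0]; mt=ray(n,[[282,182]],.0)[0]; sd=ray(n,[[362,188]],.03)[0]
    m=big(near(*bx[:2],.2)&(Z>.04)&(Z<.07)); r=rect(ray(n,np.argwhere(m)[:,::-1],.0505)[:,:2]); print(n,"lid",r,np.median(Z[m]))
    m=big(near(*mt[:2],.15)&(H>105)&(H<130)&(S>120)&(Z<.02)); r=rect(ray(n,np.argwhere(m)[:,::-1],.003)[:,:2]); print("mat",r)
    # blade: inside mat, not blue
    C,w,h,a=r; q=np.stack([X-C[0],Y-C[1]],-1); u=q@[np.cos(a),np.sin(a)]; v=q@[-np.sin(a),np.cos(a)]
    t=big((abs(u)<.11)&(abs(v)<.05)&~((H>105)&(H<130)&(S>110))&(Z<.05)&(Z>-.02)); r=rect(ray(n,np.argwhere(t)[:,::-1],.012)[:,:2]); print("tool",r)
    br=t&(S>110)&(H<30); print("handle",rect(ray(n,np.argwhere(br)[:,::-1],.02)[:,:2]))
    st=t&~br; print("steel",rect(ray(n,np.argwhere(st)[:,::-1],.012)[:,:2]))
    g=big(near(*sd[:2],.16)&(S<60)&(Z>.015)&(Z<.07)); q=P[g]; print("saddle",rect(q[:,:2]),g.sum(),np.percentile(q[:,2],[5,25,50,75,95]))
    bl=big(near(sd[0],sd[1]+.1,.12)&(S>100)&(H>100)&(H<125)&(Z>.03)); q=P[bl]; print("half",q.min(0),q.max(0),q.mean(0))
    y=big(near(sd[0],sd[1]-.12,.08)&(S>100)&(H<35)&(Z>.015)&(Z<.1)); print("bolt",P[y].mean(0),P[y].min(0),P[y].max(0),y.sum())
p=np.load("scene0.npz")["p"]; cv2.imwrite("pics/c1.png",cv2.resize(p[150:300,230:430,::-1],None,fx=4,fy=4,interpolation=2))
E
```

```text
top lid (array([0.52487744, 0.30876111]), 250.2007598876953, 146.4538116455078, np.float64(0.18566680276872716)) 0.050054805156521276
mat (array([0.60634033, 0.08868649]), 72.17960357666016, 25.31413459777832, np.float64(-0.11060867008009723))
tool (array([0.60542377, 0.08744125]), 219.4927978515625, 99.65430450439453, np.float64(-0.10880650897044042))
handle (array([0.5290719, 0.0653026]), 69.36354064941406, 17.3034610748291, np.float64(0.021999947243251272))
steel (array([0.60542377, 0.08744125]), 219.4927978515625, 99.65430450439453, np.float64(-0.10880650897044042))
saddle (array([ 0.51203705, -0.21976994]), 243.6494598388672, 71.46488952636719, np.float64(1.457665909478603)) 1103 [0.02541092 0.02901318 0.03205975 0.03981914 0.04898899]
half [ 0.49917894 -0.10779891  0.05156461] [ 0.54540721 -0.07911599  0.27025689] [ 0.51925451 -0.09187598  0.20458967]
bolt [ 0.50591349 -0.35420217  0.06265633] [ 0.49718343 -0.36712098  0.0523394 ] [ 0.51491095 -0.3418012   0.07190527] 41
scene lid (array([0.52700879, 0.30678769]), 250.73306274414062, 150.0152587890625, np.float64(0.186039329070
[... 187 characters left out ...]
8808594, 93.82184600830078, np.float64(0.03989555545014856))
handle (array([0.56766833, 0.03179827]), 190.1790771484375, 92.85688781738281, np.float64(0.06177580816656292))
steel (array([0.56061853, 0.03982232]), 190.73394775390625, 90.21043395996094, np.float64(0.020984088606629703))
saddle (array([ 0.521362  , -0.22234027]), 239.02230834960938, 73.2419662475586, np.float64(1.539366365400054)) 1652 [0.02351206 0.02843586 0.03073366 0.03885354 0.04843702]
half [ 0.50080896 -0.11253659  0.05409907] [ 0.55122852 -0.0782222   0.26983066] [ 0.52818282 -0.09698436  0.16404075]
bolt [ 0.50986569 -0.35589895  0.06091277] [ 0.49689991 -0.36961262  0.04689005] [ 0.51832993 -0.34252876  0.06963477] 65
```

View pics/c1.png

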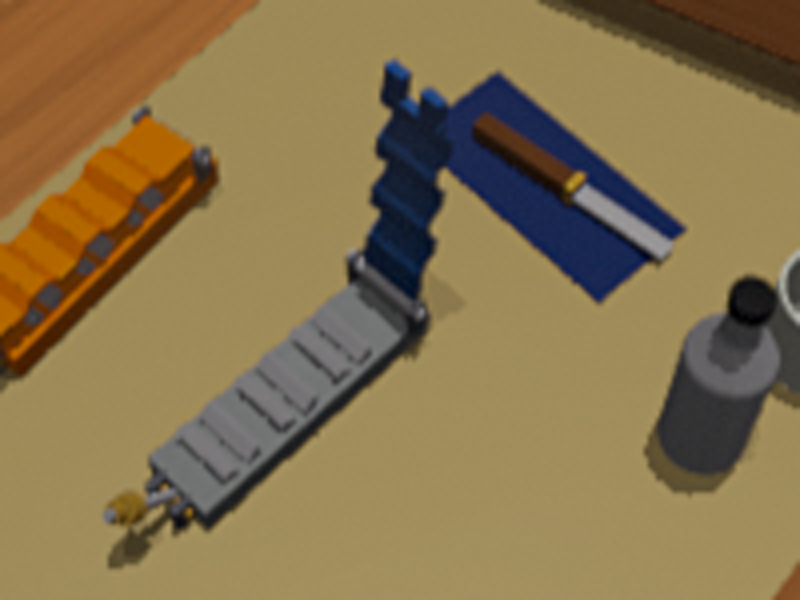

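The open grey saddle, at about (362,188) in the top view, is the right one. It has the upright blue half and the leaning brass bolt. The four closed orange and red units, at (447,155), (363,248), (221,271) and (458,239), are look-alikes. The tool's tip points away from the robot. Next I move the wrist camera over the tool.

```bash
cat >> h.py <<'E'
def wcam(name=None):
    s=sense(); p,d=camera("wrist"); c=camera_params("wrist"); K=c["K"]; T=np.array(c["tool_from_camera"])
    v,u=np.indices(d.shape); x=(u-K[0,2])/K[0,0]; y=(v-K[1,2])/K[1,1]; r=np.hypot(x,y)+1e-9
    ry=np.stack([np.sin(r)*x/r,np.sin(r)*y/r,np.cos(r)],-1)
    R=np.array(s["tcp_rot"]); o=R@T[:3,3]+np.array(s["position"]); M=R@T[:3,:3]
    W=ry@M.T                       # world ray directions
    P=o+W*(d/np.maximum(ry[...,2],.05))[...,None]; P[d==0]=np.nan
    if name: cv2.imwrite(f"pics/{name}.png",p[:,:,::-1])
    return p,d,P,o,W
def onz(o,W,m,z): 
    w=W[m]; return o+w*((z-o[2])/w[:,2])[:,None]
def att(xd):   # tool down, tool x along xy-angle xd
    c,s=np.cos(xd),np.sin(xd); x=np.array([c,s,0]); z=np.array([0,0,-1.]); return np.c_[x,np.cross(z,x),z]
def f(s=None):
    s=s or sense(); return np.round(np.r_[s["time_s"],s["position"],s["wrist_force"],s["finger_gap"],s["gripper_force"]],4)
E
python3 - <<'E'
from h import *
print("tool top px", ray("top",[[280,203],[281,150]],.012), "others",ray("top",[[312,115],[279,112],[237,121]],.05))
movep([.5,.08,.27],att(np.pi-.05))
print(f(),sense()["joint_pos"])
p,d,P,o,W=wcam("w1"); np.savez("w1.npz",p=p,d=d,P=P,o=o,W=W)
E
```

```text
tool top px [[0.46371631 0.06566946 0.012     ]
 [0.64909326 0.06752842 0.012     ]] others [[ 0.76516425 -0.03866536  0.05      ]
 [ 0.77320972  0.07440866  0.05      ]
 [ 0.73892506  0.21703881  0.05      ]]
[ 2.4833  0.5     0.081   0.2699  0.1098 -0.6323 -0.4808  0.0855  0.    ] [-0.59926219  0.18107412  0.41008809  1.92853577 -0.08315093  1.04823104
  1.3689611 ]
```

View pics/w1.png

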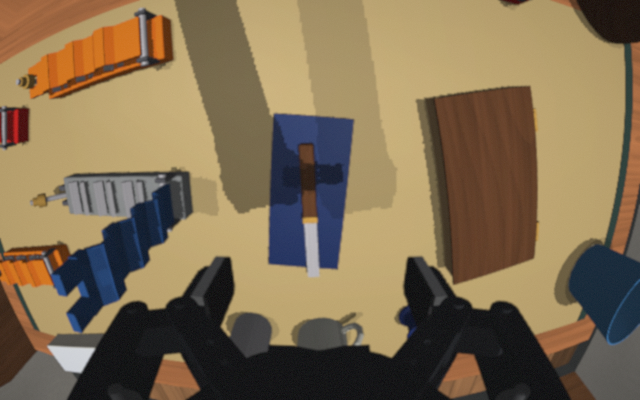

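The wrist view shows the tool, with its handle at (307,180) and tip at (313,275), on the mat. The lid is at (490,185) and the saddle at (120,195). I'll take all three poses from this view.

Run:
```python
from h import *
w=np.load("w1.npz"); p,d,P,o,W=[w[k] for k in "pdPoW"]
hsv=cv2.cvtColor(p,cv2.COLOR_RGB2HSV); H,S,V=[hsv[...,i].astype(int) for i in range(3)]
v,u=np.indices(d.shape); box=lambda a,b,c,e:(u>=a)&(u<b)&(v>=c)&(v<e)
blue=(H>105)&(H<130)&(S>100)
m=big(box(255,365,100,285)&blue); print("mat",rect(onz(o,W,m,.003)[:,:2]))
hd=big(box(290,325,130,285)&(H<25)&(S>90)&~blue&(V>20)); print("handle",rect(onz(o,W,hd,.023)[:,:2]),np.nanmedian(P[hd][:,2]))
st=big(box(295,325,212,285)&(S<80)&(V>120)); print("steel",rect(onz(o,W,st,.014)[:,:2]),np.nanmedian(P[st][:,2]))
lid=big(box(425,545,75,290)&(P[...,2]>.046)&(P[...,2]<.06)); print("lid",rect(onz(o,W,lid,.0505)[:,:2]),np.nanmedian(P[lid][:,2]))
sg=big(box(55,200,160,225)&(S<70)&(P[...,2]>.02)&(P[...,2]<.06)&(abs(P[...,0]-.52)<.07)); print("saddle",rect(P[sg][:,:2]))
```

```text
mat (array([0.53727563, 0.06503094]), 204.7669677734375, 95.54718780517578, np.float64(-0.12780709808372048))
handle (array([0.51631927, 0.06810162]), 98.89215850830078, 17.89107894897461, np.float64(-0.011752929364683418)) 0.021887157883211328
steel (array([0.61172791, 0.06407222]), 83.52034759521484, 31.244789123535156, np.float64(0.08816310732685406)) 0.012957659351534923
lid (array([0.52504871, 0.30729681]), 249.9201202392578, 146.43490600585938, np.float64(0.18254256527017132)) 0.04929971709677386
saddle (array([ 0.51129196, -0.21409474]), 241.30429077148438, 67.03990173339844, np.float64(1.4987935056668604))
```

```bash
cat >> h.py <<'E'
BO=np.array([.5245,.3105]); BA=.184; BX=np.array([np.cos(BA),np.sin(BA)]); BY=np.array([-np.sin(BA),np.cos(BA)])
def bw(x,y,z): return np.r_[BO+x*BX+y*BY,z]
E
python3 - <<'E'
from h import *
command_gripper(.05,80)
movep([.526,.068,.12],att(np.pi)); move_l([.526,.068,.031],feed=.08,until_force=8); print(f())
command_gripper(0.0,90); print("grip",f())
move_l([.526,.068,.15]); print(f())
p,d=camera("scene"); cv2.imwrite("pics/s1.png",cv2.resize(p[100:250,280:480,::-1],None,fx=4,fy=4,interpolation=2))
A=att(BA-np.pi/2)
q=inverse_kinematics(bw(0,-.0735-.03-.125,.15),A); print(q)
for y,z in [(-.0535-.125,.059),(.1-.125,.18)]: print(inverse_kinematics(bw(0,y,z),A))
E
```

```text
[ 4.8917  0.5264  0.0681  0.0315  0.2957 -0.7173 -0.7187  0.05    0.    ]
grip [ 5.29170e+00  5.26300e-01  6.80000e-02  3.17000e-02 -2.16620e+00
 -9.81300e-01  5.62010e+00  1.55000e-02  8.86026e+01]
[ 6.23330e+00  5.25200e-01  6.80000e-02  1.49200e-01 -4.87000e-01
  1.99000e-02 -5.99200e-01  1.60000e-02  8.79666e+01]
[ 0.48698845  0.62803696 -0.99171934  1.84748092  0.61881117  1.01177707
  2.56029456]
[ 0.14858221  0.63448877 -0.61937333  1.91422706  0.52374393  0.75880922
  2.55607889]
[-0.24495127  0.46135258 -0.42825011  1.77562721  0.22865211  0.95374876
  2.55873628]
```

View pics/s1.png

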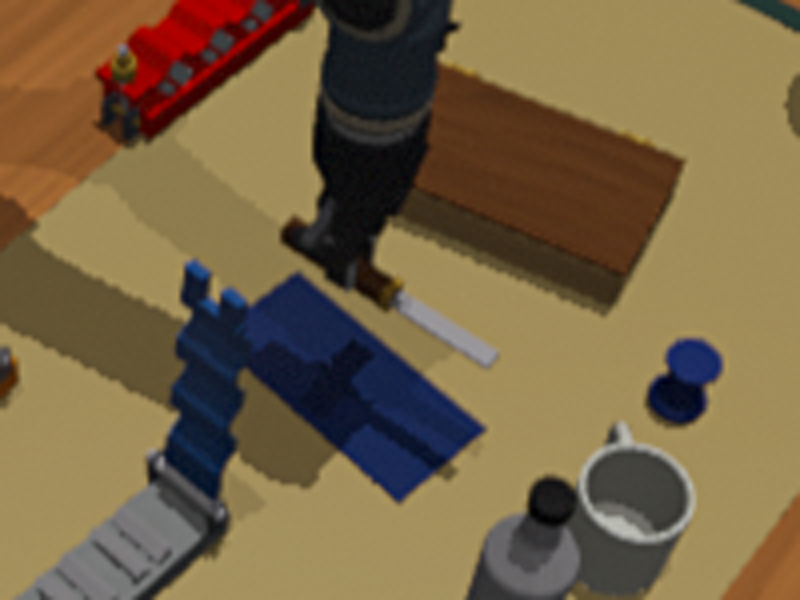

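Run:
```python
from h import *
A=att(BA-np.pi/2)
movep(bw(0,-.0735-.035-.125,.15),A); print(f())
move_l(bw(0,-.0735-.035-.125,.0602)); print(f())
tip=bw(0,-.1085,.0415)
for n in ["scene","top"]:
    p,d=camera(n); P=cloud(n,d); hsv=cv2.cvtColor(p,cv2.COLOR_RGB2HSV)
    q=P[...,:2]-tip[:2]; a=q@BY; b=q@BX
    m=(abs(b)<.02)&(a>-.09)&(a<.015)&(P[...,2]>.025)&(P[...,2]<.07)&(hsv[...,1]<70)
    pts=P[m]; print(n,m.sum(),"a range",a[m].min(),a[m].max(),"b",np.median(b[m]),"z fit",np.polyfit(a[m],P[m][:,2],1), "b fit",np.polyfit(a[m],b[m],1))
    K=camera_params(n); 
    uv=np.argwhere(m)[:,::-1]; c=uv.mean(0).astype(int); 
    if n=="scene": cv2.imwrite("pics/s2.png",cv2.resize(p[c[1]-60:c[1]+60,c[0]-80:c[0]+80,::-1],None,fx=5,fy=5,interpolation=2))
```

```text
[ 7.54170e+00  5.66600e-01  8.06000e-02  1.49100e-01  5.44400e-01
 -3.30000e-03 -4.15800e-01  1.67000e-02  5.92722e+01]
[ 8.29170e+00  5.67700e-01  8.16000e-02  6.08000e-02  4.15900e-01
 -2.21000e-02 -1.56810e+00  1.57000e-02  9.24921e+01]Traceback (most recent call last):
  File "<stdin>", line 10, in <module>
    return umr_minimum(a, axis, None, out, keepdims, initial, where)
ValueError: zero-size array to reduction operation minimum which has no identity
```

Run:
```python
from h import *
a,_=camera("scene"); b,_=camera("top")
cv2.imwrite("pics/s2.png",np.vstack([cv2.resize(a[100:200,320:470,::-1],(750,500),interpolation=2)[:300],cv2.resize(b[140:230,180:330,::-1],(500,300),interpolation=2).repeat(1,1) if 0 else cv2.copyMakeBorder(cv2.resize(b[140:230,180:330,::-1],(500,300),interpolation=2),0,0,0,250,0)]))
```

```text
(no output)
```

View pics/s2.png

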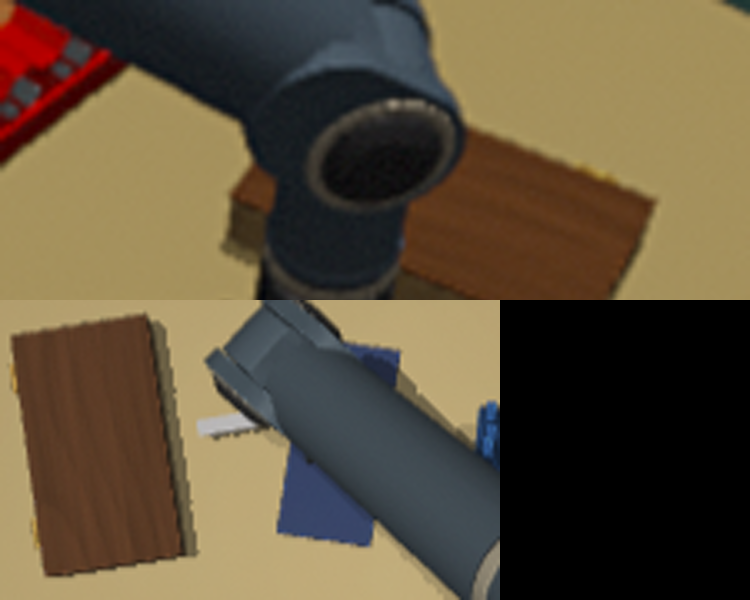

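Run:
```python
from h import *
tip=bw(0,-.1085,.0415)
n="top"; p,d=camera(n); P=cloud(n,d)
S=cv2.cvtColor(p,cv2.COLOR_RGB2HSV)[...,1]; v,u=np.indices(d.shape)
m=big((u>232)&(u<262)&(v>168)&(v<186)&(S<60)&(p[...,0]>110))
R=ray(n,np.argwhere(m)[:,::-1],.0415)-tip; a=R[:,:2]@BY; b=R[:,:2]@BX
print(m.sum(),a.min(),a.max(),np.median(b),np.polyfit(a,b,1)); print("z",np.c_[a,P[m][:,2]][np.argsort(a)][::6].round(4).tolist())
```

```text
85 -0.056642094625506345 0.001539453089215316 -0.0009416154590602126 [0.04470019 0.00032918]
z [[-0.0566, 0.0409], [-0.0494, 0.0001], [-0.0442, 0.0453], [-0.0403, 0.046], [-0.0365, 0.0391], [-0.0331, 0.0409], [-0.0292, 0.0431], [-0.0254, 0.0004], [-0.0207, 0.0414], [-0.0168, 0.0487], [-0.0134, 0.0493], [-0.0101, 0.0436], [-0.0062, 0.0473], [-0.0023, 0.0425], [0.0015, 0.0397]]
```

The tip is within about 2 mm of where I expected it, and the blade is level. Next I insert it and lever the lid up.

Run:
```python
from h import *
r=move_l(bw(0,-.0535-.125,.0605),feed=.05,until_force=6); print("insert",r,f())
s=sense(); off=(np.array(s["position"])[:2]-BO)@BY+.125; print("tip own y",off)
if not r:
    rr=.0675-off; 
    for th in [.08,.2,.35]:
        move_l(bw(0,.0675-rr*np.cos(th)-.125,.0605+rr*np.sin(th)+.002),feed=.05); print(th,f())
    sleep(.2)
    p,d=camera("top"); P=cloud("top",d); q=P[...,:2]-BO; a=q@BY;b=q@BX
    for y in (-.04,0,.04):
        m=(abs(b)>.04)&(abs(b)<.11)&(abs(a-y)<.008); print(y,np.median(P[m][:,2]))
```

```text
insert False [ 9.74170e+00  5.57300e-01  1.34500e-01  6.04000e-02 -1.33800e-01
 -2.03200e-01 -3.83700e-01  1.54000e-02  9.24917e+01]
tip own y -0.05404328377267617
0.08 [ 1.01250e+01  5.57300e-01  1.34600e-01  7.26000e-02  7.49000e-01
 -7.60900e-01 -4.88900e-01  1.56000e-02  9.26658e+01]
0.2 [ 1.05667e+01  5.57100e-01  1.37100e-01  8.71000e-02  1.65000e-02
 -5.92500e-01 -9.84500e-01  1.57000e-02  9.26689e+01]
0.35 [ 1.10833e+01  5.56000e-01  1.42300e-01  1.04600e-01 -3.16500e-01
  6.50200e-01 -1.08210e+00  1.57000e-02  9.26764e+01]
-0.04 0.08980295656338022
0 0.07517953013583345
0.04 0.06048746209479616
```

Run:
```python
from h import *
rr=.1215
for th in np.linspace(.5,1.8,9):
    move_l(bw(0,.0675-rr*np.cos(th)-.125,.0605+rr*np.sin(th)+.002),feed=.08)
    s=sense()
    if np.linalg.norm(s["wrist_force"])>15: print("force",th,f()); break
print(f())
th0=th
move_l(bw(0,-.25,.23),feed=.2); 
print(f())
p,d=camera("top"); P=cloud("top",d); cv2.imwrite("pics/t2.png",cv2.resize(p[120:245,160:340,::-1],None,fx=4,fy=4,interpolation=2)); np.savez("t2.npz",p=p,d=d)
q=P[...,:2]-BO; a=q@BY;b=q@BX; m=(abs(b)<.11)&(P[...,2]>.07)&(a>.03)&(a<.16); print(np.c_[a[m],P[m][:,2]][::80].round(3).tolist())
```

```text
[ 1.49083e+01  5.29600e-01  2.82000e-01  1.80800e-01  5.39700e-01
  6.41600e-01 -7.83700e-01  1.59000e-02  9.27098e+01]
[ 1.61833e+01  5.69800e-01  6.57000e-02  2.30000e-01 -1.40300e-01
 -3.58300e-01 -1.17730e+00  1.54000e-02  9.27183e+01]
[[0.103, 0.18], [0.076, 0.085], [0.096, 0.152], [0.085, 0.106], [0.101, 0.171], [0.089, 0.13], [0.076, 0.077], [0.095, 0.15], [0.082, 0.098], [0.101, 0.174], [0.091, 0.13], [0.074, 0.077], [0.096, 0.148], [0.08, 0.09], [0.096, 0.156], [0.085, 0.104], [0.103, 0.179], [0.089, 0.128], [0.076, 0.076], [0.095, 0.145]]
```

View pics/t2.png

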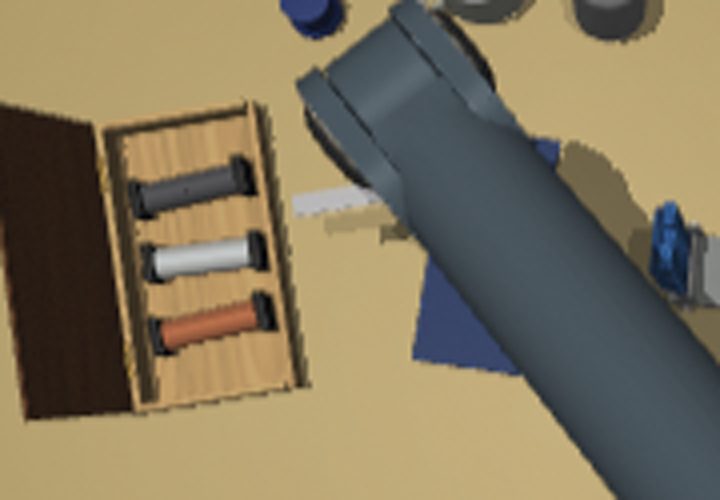

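Run:
```python
from h import *
movep([.527,.066,.15],att(np.pi-.128)); move_l([.527,.066,.034],feed=.08,until_force=5); print(f())
command_gripper(.05); move_l([.527,.066,.2]); print(f())
A=att(BA-np.pi/2)
movep(bw(0,-.03,.30),A); print(f(),sense()["joint_pos"])
p,d,P,o,W=wcam("w2"); np.savez("w2.npz",p=p,d=d,P=P,o=o,W=W)
```

```text
[ 1.93500e+01  5.27400e-01  6.61000e-02  3.45000e-02 -4.30500e-01
 -6.62200e-01 -1.07760e+00  1.53000e-02  9.27324e+01]
[21.0333  0.5264  0.0658  0.1991 -0.5315  0.1511 -1.1783  0.0503  0.    ]
[22.2583  0.5302  0.2801  0.2991  0.3504 -0.3896  0.6593  0.05    0.    ] [ 0.22777514  0.55655928 -1.15139135  1.62249267  0.52276603  1.31082247
  2.31621721]
```

View pics/w2.png

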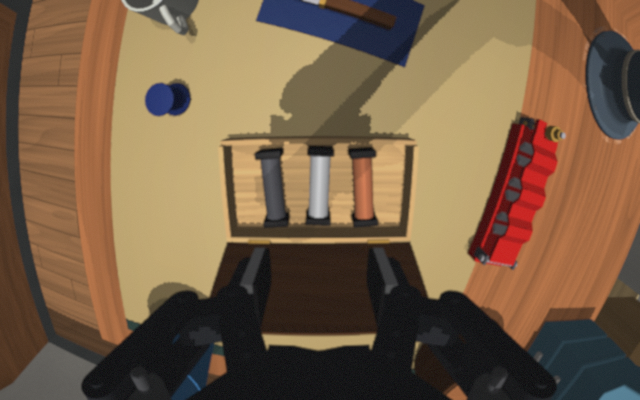

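The box holds three tubes: steel at (272,186), aluminium at (319,184) and copper at (363,186). The tool is back on the mat. I'll measure the tubes, then look at the saddle from above.

Run:
```python
from h import *
w=np.load("w2.npz"); p,d,P,o,W=[w[k] for k in "pdPoW"]
q=P[...,:2]-BO; a=q@BY;b=q@BX
m=(abs(b)<.112)&(abs(a)<.058)&(P[...,2]>.018)&(P[...,2]<.05)
n,l,s,_=cv2.connectedComponentsWithStats(m.astype(np.uint8))
for i in range(1,n):
    if s[i,4]<200: continue
    k=l==i; r=rect(onz(o,W,k,.034)[:,:2]); r2=rect(P[k][:,:2]); print(s[i,4],np.r_[s[i,:4]],r,r2,np.nanpercentile(P[k][:,2],[50,95]),"rgb",np.median(p[k],0))
    top=k&(P[...,2]>.029); qq=P[top]; print("  median top",np.median(qq,0),"own",np.median(b[top]),np.median(a[top]))
movep([.56,-.19,.26],att(np.pi-.08)); print(f(),sense()["joint_pos"])
p,d,P,o,W=wcam("w3"); np.savez("w3.npz",p=p,d=d,P=P,o=o,W=W)
```

```text
1695 [306 146  29  80] (array([0.52423151, 0.3045563 ]), 105.21865844726562, 33.75048065185547, np.float64(-1.4152256245442887)) (array([0.52452618, 0.304944  ]), 102.2254867553711, 33.95235061645508, np.float64(-1.4171887404523273)) [0.0328414 0.0383249] rgb [151. 149. 151.]
  median top [0.52493111 0.30244174 0.03348465] own -0.0006523840245125618 -0.00800149020742584
1662 [255 149  35  79] (array([0.58369952, 0.31833832]), 104.93374633789062, 37.37639617919922, np.float64(-1.3404474566652538)) (array([0.58406506, 0.31882117]), 102.28952026367188, 35.32426071166992, np.float64(-1.3418386420844408)) [0.03286754 0.03825343] rgb [71. 70. 72.]
  median top [0.58450135 0.31781699 0.03348729] own 0.06015228109351746 -0.004044166927181004
1650 [348 148  30  79] (array([0.4685722 , 0.29660757]), 105.1552505493164, 34.45195007324219, np.float64(-1.3101329769377479)) (array([0.46779877, 0.29683261]), 101.89342498779297, 33.33370590209961, np.float64(-1.30614480998157)) [0.03285223 0.03831862] rgb [150.  93.  65.]
  median top [0.46833925 0.29354762 0.03342866] own -0.057789239595770175 -0.006341918666939277
[24.0333  0.5605 -0.1883  0.2603  0.5291  0.1446 -0.6519  0.05    0.    ] [ 0.90254248  0.46940909 -0.88838092  1.69882085  0.39180812  1.16199329
  1.40188158]
```

View pics/w3.png

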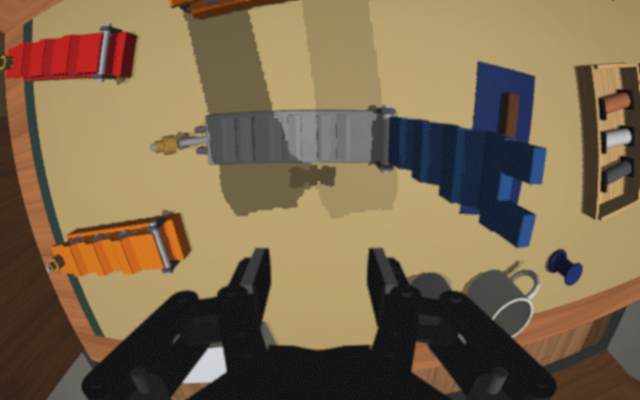

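Run:
```python
from h import *
w=np.load("w3.npz"); p,d,P,o,W=[w[k] for k in "pdPoW"]
S=cv2.cvtColor(p,cv2.COLOR_RGB2HSV)[...,1]; v,u=np.indices(d.shape)
m=big((u>205)&(u<388)&(v>100)&(v<180)&(S<60)&(P[...,2]>.024)&(P[...,2]<.045)); Q=P[m]; r=rect(Q[:,:2]); print(m.sum(),r)
e=r[3]; yd=np.array([np.cos(e),np.sin(e)]); yd=yd if yd[1]>0 else -yd; xd=np.array([yd[1],-yd[0]])
a=(Q[:,:2]-r[0])@yd; b=(Q[:,:2]-r[0])@xd
for t in np.arange(-.12,.121,.006):
    k=(abs(a-t)<.003)&(abs(b)<.02); k.sum()>3 and print(round(t,3),np.median(Q[k,2]).round(4),end="; ")
print("\nx extent",np.percentile(b,[.5,2,98,99.5]))
# pixel based for edges: at a in middle
H=cv2.cvtColor(p,cv2.COLOR_RGB2HSV)[...,0]
bl=(u>380)&(u<550)&(H>100)&(H<128)&(S>100)&(P[...,2]>.06)&(v<250)&(abs(P[...,1]+.09)<.06); q=P[bl]-np.r_[r[0],0]; a=q[:,:2]@yd; z=P[bl][:,2]
for t in np.arange(.06,.28,.02):
    k=abs(z-t)<.01; k.sum()>3 and print(round(t,2),a[k].min().round(4),a[k].max().round(4), end="; ")
b=q[:,:2]@xd; print("half x",np.percentile(b,[1,50,99]))
br=(u>145)&(u<215)&(v>125)&(v<160)&(S>90)&(H>10)&(H<35)&(P[...,2]>.03); q=P[br]-np.r_[r[0],0]; print("bolt",br.sum(),np.median(P[br],0),np.median(q[:,:2]@yd),np.median(q[:,:2]@xd))
```

```text
9009 (array([ 0.51500507, -0.21536308]), 206.45840454101562, 61.450435638427734, np.float64(1.5046801569403714))
-0.102 0.0288; -0.096 0.0289; -0.09 0.0288; -0.084 0.029; -0.078 0.0407; -0.072 0.0417; -0.066 0.0356; -0.06 0.0289; -0.054 0.0373; -0.048 0.0419; -0.042 0.0293; -0.036 0.0289; -0.03 0.0288; -0.024 0.0394; -0.018 0.0421; -0.012 0.036; -0.006 0.0289; 0.0 0.0372; 0.006 0.042; 0.012 0.0293; 0.018 0.0289; 0.024 0.0289; 0.03 0.0381; 0.036 0.0423; 0.042 0.0366; 0.048 0.0288; 0.054 0.0369; 0.06 0.0422; 0.066 0.0296; 0.072 0.0289; 0.078 0.0289; 0.084 0.0288; 0.09 0.0289; 0.096 0.0289; 0.102 0.0289; 
x extent [-0.02916343 -0.02825082  0.02863472  0.02964473]
0.06 0.1047 0.1071; 0.08 0.1059 0.1176; 0.1 0.1133 0.1206; 0.12 0.1104 0.1125; 0.14 0.1106 0.1274; 0.16 0.126 0.127; 0.18 0.1149 0.1203; 0.2 0.1161 0.1377; 0.22 0.1202 0.1381; 0.24 0.1194 0.1305; 0.26 0.1208 0.1321; half x [-0.02333978 -0.00061269  0.02398103]
bolt 355 [ 0.50483705 -0.35204595  0.0612226 ] -0.13697281292688818 -0.0012301662613954955
```

```bash
cat >> h.py <<'E'
SA=1.5047; SY=np.array([np.cos(SA),np.sin(SA)]); SX=np.array([SY[1],-SY[0]]); SO=np.array([.5150,-.2154])-.0015*SY
def sw(x,y,z): return np.r_[SO+x*SX+y*SY,z]
SATT=att(np.pi+SA-np.pi/2)
def tube(c,ang,cy,DZ=.019):
    A=att(ang)
    command_gripper(.044,60)
    movep(np.r_[c,.36],A); move_l(np.r_[c,.10],feed=.25); print("at box",f())
    h=move_l(np.r_[c,.022+DZ],feed=.08,until_force=8); print("down",h,f())
    command_gripper(0.0,60); print("grip",f())
    move_l(np.r_[c,.36],feed=.2); print("up",f())
    g=sense()["finger_gap"]
    if g<.018: print("LOST"); return
    movep(sw(0,cy,.36),SATT); print("over",f())
def place(cy,DZ=.019):
    move_l(sw(0,cy,.10),feed=.25); h=move_l(sw(0,cy,.050+DZ),feed=.05,until_force=8); print("seat",h,f())
E
python3 - <<'E'
from h import *
tube(np.array([.5245,.3048]),-1.416,.049)
camera("wrist"); wcam("w4")
E
```

```text
at box [27.3417  0.5252  0.3056  0.1016  0.0883  0.2805  0.1019  0.0443  0.    ]
down False [28.225   0.5246  0.3052  0.0413 -0.0434 -0.0964  0.8162  0.0438  0.    ]
grip [ 2.85333e+01  5.24900e-01  3.05200e-01  4.19000e-02 -1.75100e-01
 -1.04580e+00  4.74420e+00  2.35000e-02  5.92197e+01]
up [ 3.02750e+01  5.24300e-01  3.04400e-01  3.58900e-01 -3.06000e-02
 -5.40900e-01 -6.97000e-01  2.41000e-02  5.89975e+01]
over [ 3.20000e+01  5.18600e-01 -1.66300e-01  3.60100e-01  7.40500e-01
 -8.80000e-02 -1.07880e+00  2.36000e-02  5.88713e+01]
```

View pics/w4.png

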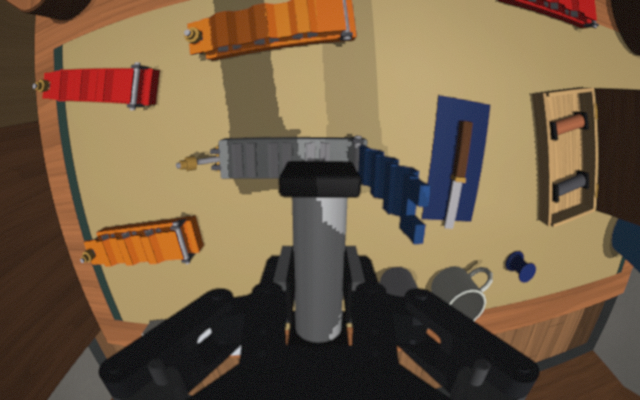

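The tube is held centred and square, with its near plug at (320,180). I'll seat it in cradle 1.

Run:
```python
from h import *
place(.049)
command_gripper(.036); print("rel",f()); move_l(sw(0,.049,.36),feed=.25)
p,d,P,o,W=wcam("w5"); q=P[...,:2]-SO; a=q@SY;b=q@SX
m=(abs(a-.049)<.013)&(P[...,2]>.05)&(P[...,2]<.085)&(abs(b)<.07); print(m.sum(),"top z",np.nanpercentile(P[m][:,2],[50,90,98]),"x",b[m].min(),b[m].max(),rect(P[m][:,:2]))
```

```text
seat True [ 3.38833e+01  5.17600e-01 -1.68300e-01  6.99000e-02 -9.44000e-02
 -6.78200e-01  5.57970e+00  2.36000e-02  5.97282e+01]
rel [34.1583  0.517  -0.1687  0.0692  0.6189 -1.0449 -0.2797  0.0359  0.    ]
1387 top z [0.06086085 0.0657516  0.06680539] x -0.05113228590074011 0.04946247203837326 (array([ 0.5172915 , -0.16818594]), 100.58615112304688, 25.37150001525879, np.float64(-0.06703922148834707))
```

Run:
```python
from h import *
def check(cy):
    p,d,P,o,W=wcam("w_%d"%(cy*1000)); q=P[...,:2]-SO; a=q@SY;b=q@SX
    for c in (.049,-.005,-.059):
        m=(abs(a-c)<.013)&(P[...,2]>.05)&(P[...,2]<.085)&(abs(b)<.07)
        if m.sum()>200: print(c,m.sum(),"top z",np.nanpercentile(P[m][:,2],[50,90,98]).round(4),"x",b[m].min().round(4),b[m].max().round(4),rect(P[m][:,:2])[3])
for c,ang,cy in [((.584,.3185),-1.341,-.005),((.468,.2967),-1.308,-.059)]:
    tube(np.array(c),ang,cy)
    s=sense()
    if s["finger_gap"]<.018: break
    place(cy); command_gripper(.036); print("rel",f()); move_l(sw(0,cy,.36),feed=.25); check(cy)
```

```text
at box [38.7417  0.5847  0.3193  0.1017  0.3936  0.3789 -0.0719  0.044   0.    ]
down False [39.625   0.5842  0.319   0.0414 -0.2635  0.0475  0.1759  0.0437  0.    ]
grip [ 3.99333e+01  5.84400e-01  3.19000e-01  4.21000e-02 -6.94600e-01
  3.39400e-01  4.09560e+00  2.38000e-02  5.93234e+01]
up [ 4.1675e+01  5.8380e-01  3.1810e-01  3.5870e-01  7.9290e-01 -6.0190e-01
 -6.2750e-01  2.3700e-02  5.8936e+01]
over [ 4.36417e+01  5.15200e-01 -2.20300e-01  3.60100e-01 -5.37000e-01
 -5.89400e-01 -9.92200e-01  2.38000e-02  5.88483e+01]
seat True [ 4.54167e+01  5.14000e-01 -2.22200e-01  7.01000e-02 -1.08850e+00
 -3.44600e-01  5.08460e+00  2.36000e-02  5.92837e+01]
rel [ 4.56917e+01  5.13000e-01 -2.21900e-01  6.93000e-02 -2.50100e-01
  2.22000e-02  2.83800e-01  3.62000e-02  0.00000e+00]
0.049 1351 top z [0.0608 0.0657 0.0668] x -0.0517 0.0494 -0.06459483908181696
-0.005 1381 top z [0.0608 0.0657 0.0668] x -0.051 0.0492 -0.06329668120845788
at box [ 5.0375e+01  4.6870e-01  2.9740e-01  1.0130e-01 -2.0810e-01 -5.2040e-01
 -8.4980e-01  4.4200e-02  0.0000e+00]
down False [ 5.12583e+01  4.68100e-01  2.9
[... 249 characters left out ...]
300e-01  3.59000e-01  2.44200e-01
 -2.67600e-01 -1.15290e+00  2.39000e-02  5.88943e+01]
over [ 5.53750e+01  5.11700e-01 -2.74100e-01  3.60200e-01 -1.57800e-01
  4.85400e-01 -1.22280e+00  2.38000e-02  5.88748e+01]
seat True [ 5.71583e+01  5.10400e-01 -2.76100e-01  6.98000e-02 -2.32330e+00
  1.23200e-01  5.55470e+00  2.39000e-02  5.98250e+01]
rel [ 5.74333e+01  5.09500e-01 -2.75900e-01  6.90000e-02  6.86000e-01
  4.06700e-01  9.01300e-01  3.59000e-02  0.00000e+00]
0.049 1269 top z [0.0608 0.0657 0.0669] x -0.052 0.0496 -0.06354954835396143
-0.005 1358 top z [0.0608 0.0656 0.0667] x -0.0515 0.0496 -0.0612171518712703
-0.059 1383 top z [0.0609 0.0658 0.0668] x -0.0513 0.0495 -0.06380015181253818
```

View pics/w_-59.png

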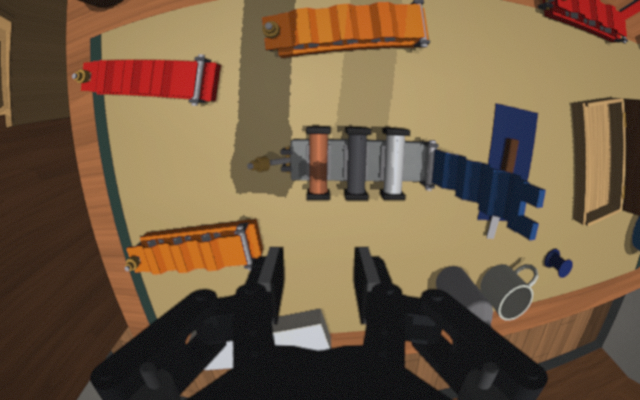

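All three tubes are seated: copper (318,163), steel (357,162), aluminium (393,162). Next I close the half.

```bash
cat >> h.py <<'E'
def halfang(nm=None):
    p,d=camera("top"); P=cloud("top",d); q=P[...,:2]-SO; a=q@SY;b=q@SX
    hsv=cv2.cvtColor(p,cv2.COLOR_RGB2HSV); m=(hsv[...,0]>100)&(hsv[...,0]<128)&(hsv[...,1]>100)&(abs(b)<.03)&(a>-.14)&(a<.16)&(P[...,2]>.03)
    if nm: cv2.imwrite(f"pics/{nm}.png",cv2.resize(p[140:230,300:430,::-1],None,fx=5,fy=5,interpolation=2))
    return m.sum(), [a[m].min(),a[m].max(),P[m][:,2].min(),P[m][:,2].max()] if m.any() else None
E
python3 - <<'E'
from h import *
move_l(sw(0,.18,.36),feed=.25); command_gripper(0.0,40); move_l(sw(0,.18,.24),feed=.15); print(f())
for y,z in [(.13,.24),(.10,.24),(.07,.235),(.03,.225),(.0,.215)]:
    h=move_l(sw(0,y,z),feed=.08,until_force=15); print(y,h,f())
    if h: break
sleep(.5)
move_l(sw(0,.0,.36),feed=.2); print(halfang()); 
p,d,P,o,W=wcam("w6")
E
```

```text
[ 6.12833e+01  5.27400e-01 -3.70000e-02  2.40900e-01  2.41800e-01
 -2.68900e-01  6.50300e-01  1.00000e-04  0.00000e+00]
0.13 False [ 6.20583e+01  5.22900e-01 -8.74000e-02  2.39500e-01  8.97900e-01
 -4.92600e-01 -5.58900e-01  1.00000e-04  0.00000e+00]
0.1 False [ 6.25833e+01  5.21400e-01 -1.17800e-01  2.39900e-01 -2.06000e-01
  4.40700e-01 -3.20900e-01  1.00000e-04  0.00000e+00]
0.07 False [ 6.31167e+01  5.19400e-01 -1.47700e-01  2.34800e-01  3.40100e-01
 -1.02400e-01  4.42300e-01 -1.00000e-04  0.00000e+00]
0.03 False [ 6.37833e+01  5.16800e-01 -1.87100e-01  2.24900e-01  2.44100e-01
 -2.02500e-01 -1.25300e-01  3.00000e-04  0.00000e+00]
0.0 False [64.325   0.5148 -0.2172  0.2148  0.3486 -0.4462  0.6194 -0.      0.    ]
(np.int64(594), [np.float64(-0.03483885603112916), np.float64(0.10455960944471432), np.float64(0.03533452944041815), np.float64(0.46760770167233945)])
```

View pics/w6.png

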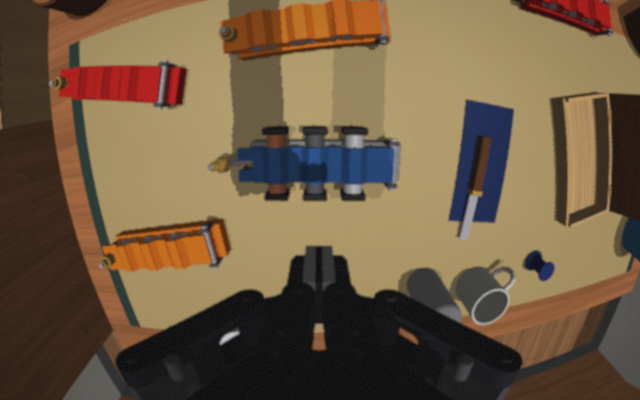

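Run:
```python
from h import *
move_l(sw(0,-.078,.15),feed=.25); h=move_l(sw(0,-.078,.078),feed=.04,until_force=12); print("press",h,f())
sleep(.3); move_l(sw(0,-.078,.15),feed=.2)
p,d,P,o,W=wcam("w7"); q=P[...,:2]-SO; a=q@SY;b=q@SX
for y in (.08,.02,-.03,-.085): 
    m=(abs(a-y)<.005)&(abs(b)<.018); print(y,np.nanmedian(P[m][:,2]))
move_l(sw(0,-.20,.15),feed=.2); move_l(sw(0,-.20,.092),feed=.1); print(f())
h=move_l(sw(0,-.118,.092),feed=.04,until_force=8); s=sense(); print("bolt",h,f(s),"own y",(np.array(s["position"])[:2]-SO)@SY)
```

```text
press True [68.225   0.5101 -0.296   0.0892 -1.1949 -1.019   4.4281 -0.      1.8503]
0.08 0.058744586340416405
0.02 0.05881523988110553
-0.03 0.2075828813869367
-0.085 0.1905692942885066
[ 7.0525e+01  5.0210e-01 -4.1640e-01  9.2100e-02 -8.8600e-02 -8.1210e-01
 -8.3990e-01  2.0000e-04  0.0000e+00]
bolt True [ 7.16417e+01  5.04300e-01 -3.77800e-01  9.27000e-02 -6.43600e-01
 -1.48640e+00  2.43570e+00  3.00000e-04  1.44100e+00] own y -0.1612507891919281
```

Run:
```python
from h import *
own=lambda:(np.array(sense()["position"])[:2]-SO)@SY
for y in (-.15,-.14,-.13,-.124,-.119):
    h=move_l(sw(0,y,.092),feed=.02,until_force=14); print(y,h,own().round(4),f())
    if h: break
move_l(sw(0,-.2,.095),feed=.15); move_l(sw(0,-.2,.30),feed=.2)
p,d,P,o,W=wcam(); q=P[...,:2]-SO; a=q@SY;b=q@SX; hsv=cv2.cvtColor(p,cv2.COLOR_RGB2HSV)
m=(abs(a+.12)<.06)&(abs(b)<.02)&(P[...,2]>.062)&(P[...,2]<.11); print(m.sum(),np.nanmedian(P[m],0),"own y",np.median(a[m]),a[m].min(),a[m].max(),"z",np.nanpercentile(P[m][:,2],[5,50,95]))
ys,xs=np.where(m); c=(int(ys.mean()),int(xs.mean())); y0,x0=max(0,c[0]-60),max(0,c[1]-60); cv2.imwrite("pics/w8.png",cv2.resize(p[y0:y0+120,x0:x0+160,::-1],None,fx=5,fy=5,interpolation=2))
```

```text
-0.15 True -0.1599 [ 7.2100e+01  5.0440e-01 -3.7640e-01  9.3900e-02 -2.4800e-01 -2.5346e+00
  1.8983e+00  3.0000e-04  1.6264e+00]
623 [ 0.50653056 -0.28768519  0.06691737] own y -0.07105223959522672 -0.15439023646888833 -0.06005239623512218 z [0.06254171 0.06691737 0.06989157]
```

View pics/w8.png

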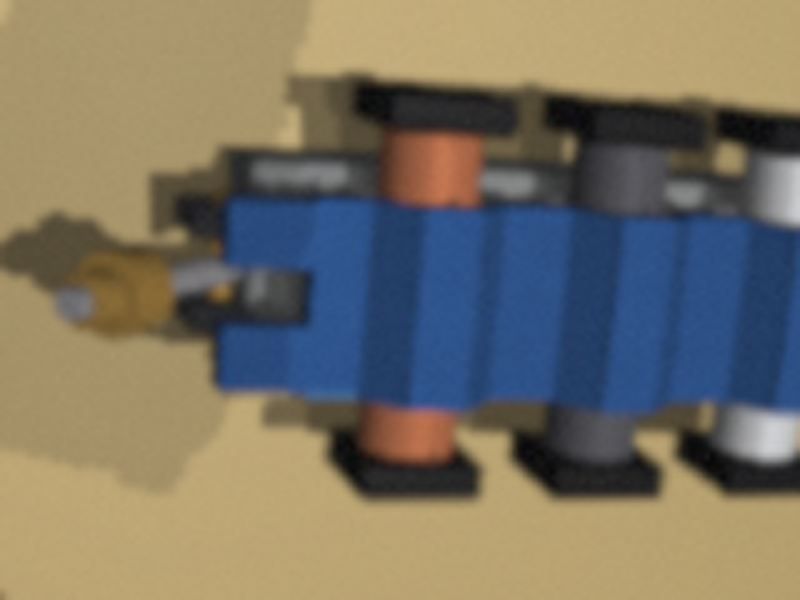

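The half is closed over the tubes. The bolt still leans at (120,295), because the fingertip rode on top of its end. I'll push lower, then finish higher, above the fork.

Run:
```python
from h import *
own=lambda:(np.array(sense()["position"])[:2]-SO)@SY
def push(ys,z):
    for y in ys:
        h=move_l(sw(0,y,z),feed=.03,until_force=14); print(y,h,own().round(4),f())
        if h: return True
move_l(sw(0,-.21,.2),feed=.2); move_l(sw(0,-.21,.070),feed=.1)
r=push((-.18,-.165,-.15,-.142,-.135),.070)
move_l(sw(0,own()-.012,.070),feed=.1)
if not r:
    move_l(sw(0,own(),.093),feed=.1); push((-.135,-.128,-.123,-.118),.093); sleep(.2)
    move_l(sw(0,own()-.03,.093),feed=.1)
move_l(sw(0,-.2,.30),feed=.2)
p,d,P,o,W=wcam(); q=P[...,:2]-SO; a=q@SY;b=q@SX
m=(a>-.18)&(a<-.085)&(abs(b)<.02)&(P[...,2]>.066)&(P[...,2]<.11); print(m.sum(),"own y",np.percentile(a[m],[2,50,98]),"x",np.median(b[m]),"z",np.nanpercentile(P[m][:,2],[5,50,95]))
t=m&(P[...,2]>.085); print("end",t.sum(),np.median(a[t]),np.median(b[t]))
cv2.imwrite("pics/w9.png",cv2.resize(p[110:270,200:420,::-1],None,fx=3.6,fy=3.6,interpolation=2))
```

```text
-0.18 False -0.1803 [ 7.69917e+01  5.02900e-01 -3.96800e-01  7.00000e-02  2.51200e-01
  2.19900e-01 -1.38500e-01 -0.00000e+00  0.00000e+00]
-0.165 False -0.1668 [ 7.76417e+01  5.04000e-01 -3.83300e-01  7.08000e-02 -2.62400e+00
 -5.62630e+00  5.34000e+00 -0.00000e+00  2.68620e+00]
-0.15 False -0.15 [ 7.82917e+01  5.05700e-01 -3.66700e-01  7.09000e-02 -8.40000e-03
 -3.38460e+00  6.61050e+00 -3.00000e-04  4.04720e+00]
-0.142 True -0.1471 [ 7.85917e+01  5.06100e-01 -3.63700e-01  7.26000e-02 -4.07700e-01
 -9.13500e-01  2.59550e+00  2.00000e-04  1.39510e+00]
295 own y [-0.1325719  -0.12367462 -0.11104508] x -0.0022414458774631246 z [0.06750211 0.07477463 0.0854552 ]
end 24 -0.128036845102243 -0.0007828402807381171
```

View pics/w9.png

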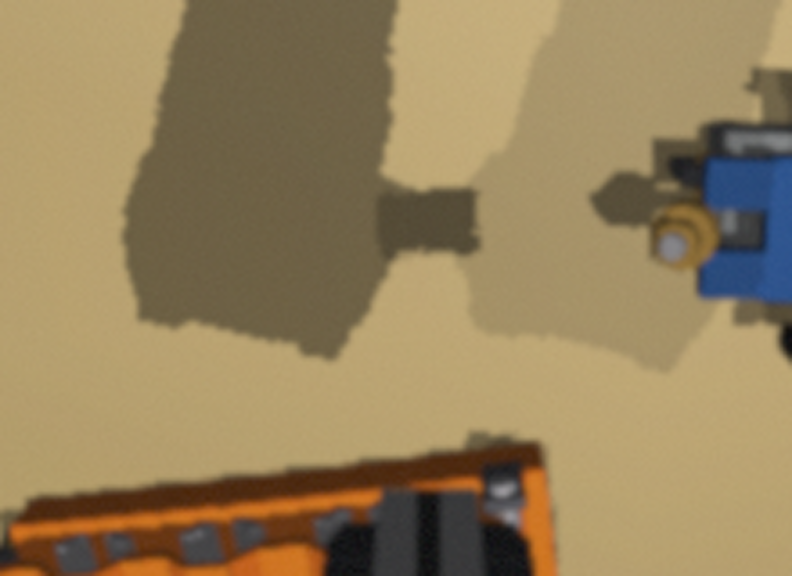

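Run:
```python
from h import *
own=lambda:(np.array(sense()["position"])[:2]-SO)@SY
move_l(sw(0,-.175,.2),feed=.2); move_l(sw(0,-.175,.094),feed=.1)
for y in (-.15,-.14,-.132,-.127,-.123,-.119):
    h=move_l(sw(0,y,.094),feed=.03,until_force=16); print(y,h,own().round(4),f())
    if h: break
sleep(.2); move_l(sw(0,-.18,.097),feed=.1); move_l(sw(0,-.16,.30),feed=.2)
p,d,P,o,W=wcam(); q=P[...,:2]-SO; a=q@SY;b=q@SX
m=(a>-.18)&(a<-.085)&(abs(b)<.02)&(P[...,2]>.066)&(P[...,2]<.11); print(m.sum(),"own y",np.percentile(a[m],[2,50,98]),"z",np.nanpercentile(P[m][:,2],[5,50,95]))
t=m&(P[...,2]>.085); print("end",t.sum(),np.median(a[t]),np.median(b[t]),np.median(P[t][:,2]))
for y in (.08,.02,-.03,-.085): 
    k=(abs(a-y)<.004)&(abs(b)<.018); print(y,np.nanmedian(P[k][:,2]).round(4),end=" ")
```

```text
-0.15 False -0.1503 [ 8.3075e+01  5.0490e-01 -3.6690e-01  9.4000e-02  6.8140e-01 -1.1194e+00
 -7.1800e-02 -1.0000e-04  0.0000e+00]
-0.14 False -0.1397 [83.5583  0.5058 -0.3563  0.0941  0.2774 -0.1005  0.3483  0.      0.284 ]
-0.132 False -0.1312 [ 8.3975e+01  5.0610e-01 -3.4780e-01  9.3800e-02  7.4000e-02  5.4600e-02
  7.2070e-01  3.0000e-04  2.7700e-02]
-0.127 False -0.1269 [ 8.42917e+01  5.06500e-01 -3.43500e-01  9.44000e-02 -1.59960e+00
 -8.82200e-01  3.78730e+00 -1.00000e-04  2.00250e+00]
-0.123 False -0.1233 [ 8.4575e+01  5.0710e-01 -3.3990e-01  9.4600e-02  6.8120e-01 -1.6903e+00
  3.1960e+00 -1.0000e-04  1.1551e+00]
-0.119 False -0.1214 [ 8.48583e+01  5.07100e-01 -3.38000e-01  9.42000e-02 -5.70700e-01
 -5.39230e+00  3.59880e+00  1.00000e-04  3.29920e+00]
300 own y [-0.10984443 -0.1014068  -0.09017993] z [0.07106558 0.07712006 0.09109698]
end 110 -0.099551657926175 -0.0008266861873051078 0.08669201420751269
0.08 0.0586 0.02 0.0588 -0.03 0.0588 -0.085 0.059
```

The bolt is upright, the half is flat at 59 mm, and next comes the lid.

Run:
```python
from h import *
A=att(BA-np.pi/2)
movep(bw(0,.10,.33),A); move_l(bw(0,.165,.33),feed=.2); move_l(bw(0,.165,.185),feed=.15); print(f(),sense()["joint_pos"].round(2) if hasattr(sense()["joint_pos"],"round") else sense()["joint_pos"])
r=.115; bad=False
for th in list(np.arange(1.75,.05,-.15))+[.0]:
    y=.0675-r*np.cos(th)+.005*np.sin(th)+.011; z=.0455+r*np.sin(th)+.005*np.cos(th)+.025
    h=move_l(bw(0,y-.003*np.sin(th),z-.003*np.cos(th)),feed=.1,until_force=18)
    if h: print("stop",th,f()); break
print(f())
h=move_l(bw(0,-.04,.0715),feed=.03,until_force=10); print("press",h,f())
sleep(.2); move_l(bw(0,-.04,.30),feed=.2); move_l(bw(0,-.17,.32),feed=.2)
p,d,P,o,W=wcam("w10"); q=P[...,:2]-BO; a=q@BY;b=q@BX
for y in (-.06,-.03,0,.03,.055): 
    k=(abs(a-y)<.005)&(abs(b)<.1); print(y,np.nanmedian(P[k][:,2]).round(4),end=" ")
```

```text
[91.3917  0.4945  0.4733  0.1863  0.4317 -0.2292 -0.9061  0.      0.    ] [-0.18  0.79 -1.07  1.54  0.72  1.24  1.96]
stop 0.0 [ 9.59667e+01  5.32300e-01  2.76700e-01  7.55000e-02 -2.27810e+00
 -2.56080e+00  1.25591e+01  0.00000e+00  6.23320e+00]
[ 9.59667e+01  5.32300e-01  2.76700e-01  7.55000e-02 -2.27810e+00
 -2.56080e+00  1.25591e+01  0.00000e+00  6.23320e+00]
press True [ 9.6175e+01  5.3220e-01  2.7650e-01  7.5600e-02 -8.7400e-01 -5.3450e-01
  5.1005e+00  2.0000e-04  2.6457e+00]
-0.06 0.0494 -0.03 0.0495 0 0.0494 0.03 0.0491 0.055 nan
  return np.nanmean(a, axis, out=out, keepdims=keepdims)
```

View pics/w10.png

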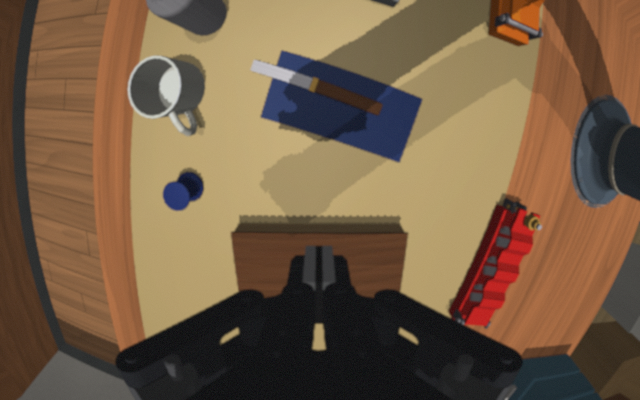

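The lid is shut, flat at 49 mm. The blade tool lies on the mat with its grip at about (340,92), well inside the edges, and the robot is clear of everything. I'm handing the job in.

Run:
```python
from h import *
print(finish_job(),sense()["time_s"])
```

```text
the job is handed in; nothing more can be done
the job is handed in; nothing more can be done
```

The job is handed in: all three tubes are seated, the half is closed, the bolt is upright, the lid is shut and the blade tool is on its mat, by my camera checks just before hand-in; the judge returned no verdict.

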